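Put the laundry products back on their own drip trays

ROBOT

A 6-joint arm with a two-finger parallel gripper is mounted at the origin on the work surface. World frame = base frame: x ahead of the robot, y to its left, z up, the work surface at z = 0. Lengths are in m, angles in rad, forces in N, time in s.
With the tool pointing down it reaches from about 0.425 to 0.925 m from the base axis. Payload 12.5 kg.
Tool frame: the origin (TCP) lies midway between the tips of the shut fingers; the grasp point (between the pads) lies 19 mm behind it; z points along the fingers, y is the line along which they close (so a half turn about z gives the same grasp; the last joint's range is limited). The gripper opens to 85 mm and grips with 20 to 120 N. Pads are 22 mm wide; open, the fingers measure 114 mm over their backs; the gripper's body (76 mm by 85 mm) begins 54 mm behind the grasp point. The pads swing forward as they close: fully open they stand 13 mm farther back than shut.
Start: joints at [-1.377, 0.491, 1.559, -0, 1.092, -0.106], TCP at [0.185, -0.597, 0.231] pointing down, gripper open.
Joint ranges: [-3.1, 3.1], [-0.84, 2.19], [0.05, 2.79], [-1.13, 4.28], [0.06, 2.93], [-2.69, 2.69]. Speed limits (rad/s): [2.22, 2.22, 2.79, 3.14, 3.14, 3.14].

INTERFACE

Orientations are given as [roll, pitch, yaw] about the fixed x, y, z axes, in that order (R = Rz(yaw) Ry(pitch) Rx(roll)).
In Python, from cell import r, eyes, spotter gives the robot as it stands.
- The arm moves only by the tool inch_along, called after "Request:" by a JSON object that holds its "op" and its "data". Schema: {"type":"object","properties":{"moves":{"type":"array","items":{"type":"object","properties":{"jaw":{"type":"number"},"x":{"type":"number"},"y":{"type":"number"},"z":{"type":"number"},"turn":{"type":"number"}},"additionalProperties":false,"required":["jaw"]},"minItems":1,"maxItems":10},"grip_n":{"type":"number"},"only":{"type":"string"},"quiet":{"type":"boolean"},"lines":{"type":"string"}},"required":["moves"],"additionalProperties":false}. moves is a list of rows, 1 to 10 of them, each an object with the fields jaw (the opening from 0.0 (shut) to 1.0 (fully open)), x, y, z (the shift in fractions of the full range, 1 being 0.8 m), turn (a turn about the tool's z in a scale on which 1.0 is pi rad); a field left out counts as zero (the opening has to be given); each row is the pose to reach, as a shift and turn from the pose commanded when the call began, along the tool's axes at that moment; what a row does not reach only later rows make up. A row lasts 1/8 s, in which the tool goes at most 0.0625 m and 0.188 rad, less where a joint would pass 70% of its speed; a pose out of reach is approached as far as the arm can. The fingers move at their own pace and stop on an object; grip_n is the grip in N (left out, the last holds). Time passes only in rows, so rows that do not move let the fingers close. The tool returns the time, the measured TCP pose, the force, the opening and the grip force at its end. only (a regular expression) keeps the lines of the reply that match it, lines (a string "A,B") keeps lines A to B, and quiet returns only ok. Input that does not fit is refused with a message, and nothing moves.
- r.get_state(): the state, without advancing time (a new reading comes with each control period).
- eyes.grab_frame(name): name is "side" or "top"; returns the picture (480x640x3 uint8, blue, green, red); there is no depth.
- eyes.camera_params(name): a dict with "intrinsics" (3x3 intrinsics, pixels), "k1" (the pictures are not rectified: a ray, as slopes to the right and down, at radius r is drawn at 1 + k1 r^2 times it, then the intrinsics apply), "T" (4x4, takes a point from camera to world coordinates). Camera axes: x right, y up, looking along -z (the intrinsics and any distortion apply to the point x, -y, -z); pixel columns grow to the right and rows downward; lengths in m; the calibration is good to about 2 mm. A picture is of the moment at which its call begins. camera_params takes no time and is no camera call.
- r.close_job(): hands the job in; it is judged then, once.
Trained networks look in the newest picture that a camera, given by its name, has taken for a name from the list of things; names that differ only in an ending like _2 or _b are one class to them, and where a whole thing is asked for, a point or a joint stands for the part that bears it (a point fixed in the world has none). Each returns a list of dicts, best first, with "confidence" (0 to 1); they miss things now and then, are a little off and sometimes report something else, mostly with a low value. They report only what shows in the picture. A call takes as long as a camera call. They do not tell look-alikes from the thing itself.
- spotter.trace(name, camera): "pixels" (480x640 bool, what is visible of it) and "bbox" ([left, top, right, bottom] in pixels, round what is visible of it).
- spotter.pinpoint(name, camera): "uv" ([column, row] in pixels: a listed point, or the origin of a listed thing).
The state is a dict: "clock": time; "q": joint angles; "qd": joint speeds; "joint_torque": joint torques, N m; "position": TCP position; "eef_rot": TCP orientation; "wrist_force": force on the tool from outside, world axes, zero at the start; "wrist_torque": the same for the moment, N m; "opening": opening from 0.0 (shut) to 1.0 (fully open); "gripper_force": force on a finger pad.
Only numpy, scipy, OpenCV 4.12 (cv2) and the standard library are available. Lean on these libraries where they do the work, as an engineer would, in place of code of your own. Each camera call takes 0.05 s, during which the arm holds its last target. There are 200 camera calls.

TASK

After the laundry worktop was wiped, the three products were put back on each other's drip trays. Move each one to the tray that has the shape of its own foot: the round jar to the round tray, the square tub to the square tray and the oblong bottle to the oblong tray, lengthways along it, using the empty grey mat as a parking spot if you need one. Each must end standing upright in the middle of its tray, let go; keep them upright all the way, and leave the measuring cup, the brush and the small amber jar where they are.

Things in the scene. Friction and masses are not known exactly. Their poses are not given: they have to be found in the camera images.
- jar: Round jar of white ceramic with a cork lid, loose, 0.25 to 0.5 kg (all sizes here in mm): diameter 64, body 100 high, lid diameter 60 to a total height of 114. Origin: centre of its underside; z up along its axis. At the start it stands on one of the wrong trays, as do tub and bottle.
- tub: Square cardboard tub with a white lid, loose, 0.18 to 0.35 kg: 56 x 56 and 97 high with vertical sides all the way up. Origin: centre of its underside; x and y square to its sides, z up.
- bottle: Flat oblong bottle of white plastic with a small grey cap, loose, 0.2 to 0.42 kg: body 84 along its x, 46 along its y and 130 high with vertical sides; the cap, diameter 32, reaches 153. Origin: centre of its underside, z up.
- round_tray: Round bamboo drip tray, fixed: outer diameter 128 over the rim, inner 116; its floor is 4 above the worktop and its rim 6 thick and 10 high above the worktop. Origin: centre of its underside, on the worktop.
- square_tray: Square bamboo drip tray, fixed: 112 x 112 outside, 100 x 100 inside; floor 4 and rim 10 above the worktop. Origin: centre of its underside; x and y square to its sides.
- oblong_tray: Oblong bamboo drip tray, fixed: outside 148 along its x and 92 along its y, inside 136 x 80; floor 4 and rim 10 above the worktop. Origin: centre of its underside; x along its length.
- mat: Flat grey plastic mat with fine dark ribs and no rim, fixed, empty at the start: 130 along its x, 110 along its y, 4 thick. Origin: centre of its underside. A free spot to park one product.
- cup: Small open grey measuring cup, loose bystander: rim diameter 52, 42 high. Origin: centre of its underside.
- brush: Flat brush with a wooden handle, lying on the worktop, loose bystander, 160 long along its x and under 45 high. Origin: under the middle of its length.
- amber_jar: Small amber glass jar with a white lid, loose bystander: diameter 44, 70 high. Origin: centre of its underside.
Not all that is in view belongs to the job. Leave any red look-alike of the bottle alone.

How it is judged:
At the end, for the whole second after the job is handed in: Jar on the round tray, tub on the square tray, bottle on the oblong tray: each centre within 15 mm of its tray's centre, standing on the tray's floor (underside less than 8 mm above the worktop), upright within 0.06 rad and at rest; the bottle's length within 0.25 rad of the tray's (horizontal distance between jar and round_tray below 0.015 m and z of jar in the frame of round_tray below 0.008 m and angle between each of jar, tub, bottle's own z axis and vertical below 0.06 rad and linear speed of each of jar, tub, bottle below 0.01 m/s and angular speed of each of jar, tub, bottle below 0.1 rad/s and horizontal distance between tub and square_tray below 0.015 m and z of tub in the frame of square_tray below 0.008 m and horizontal distance between bottle and oblong_tray below 0.015 m and z of bottle in the frame of oblong_tray below 0.008 m and angle between the x axis of bottle and the x axis of oblong_tray, either way round below 0.25 rad); the robot touches nothing.
It fails at once if the jar, the tub or the bottle is tipped by more than 0.6 rad (angle between any of jar, tub, bottle's own z axis and vertical above 0.6 rad).
It fails at once if the measuring cup, the brush or the small amber jar is moved by more than 20 mm (distance of any of cup, brush, amber_jar from where it was at the start of the episode above 0.02 m).
It also fails if it takes over 96 s, if anything falls off the work surface, if the arm or the gripper's body presses on something with over 40 N, if the wrist force passes 120 N, or if a joint passes its speed limit or range.

## Working session

There is one attempt and no reset: what is moved stays moved. The work goes in short steps, Python scripts to look and compute and a tool call to move; the robot and the scene stay as the last step left them, time stands still between calls to the robot, and variables do not carry over. Pictures are saved under pics/ and viewed, at most 14 in all, crops included, and the job is handed in when it is done.

```bash
mkdir -p pics; ls
```

Run:
```python
from cell import r,eyes,spotter
import cv2
for c in("side","top"):
    cv2.imwrite(f"pics/{c}0.png",eyes.grab_frame(c))
    p=eyes.camera_params(c);print(c,p["intrinsics"],p["k1"],p["T"])
s=r.get_state();print(s["clock"],s["position"],s["eef_rot"],s["opening"])
```

```text
pics
side [[609.79555074   0.         320.96758838]
 [  0.         609.79555074 240.24362778]
 [  0.           0.           1.        ]] -0.2045079721017816 [[-0.85937204  0.37395075 -0.34877003 -0.01913113]
 [-0.51123151 -0.61357704  0.60180192  0.82735647]
 [ 0.011047    0.69547398  0.71846636  1.01768402]
 [ 0.          0.          0.          1.        ]]
top [[437.72789841   0.         319.7873157 ]
 [  0.         437.72789841 236.77642892]
 [  0.           0.           1.        ]] 0.023973170083770347 [[-4.64664402e-03  9.86873676e-01 -1.61427249e-01  3.06559922e-01]
 [-9.99987882e-01 -4.84819853e-03 -8.54699486e-04 -4.49026618e-03]
 [-1.62611177e-03  1.61421321e-01  9.86884245e-01  1.04228061e+00]
 [ 0.00000000e+00  0.00000000e+00  0.00000000e+00  1.00000000e+00]]
0.1 [ 0.18455993 -0.59690679  0.23078037] [-3.14056810e+00 -1.03040258e-04  2.99826157e-01] 0.9966532628648799
```

View pics/top0.png

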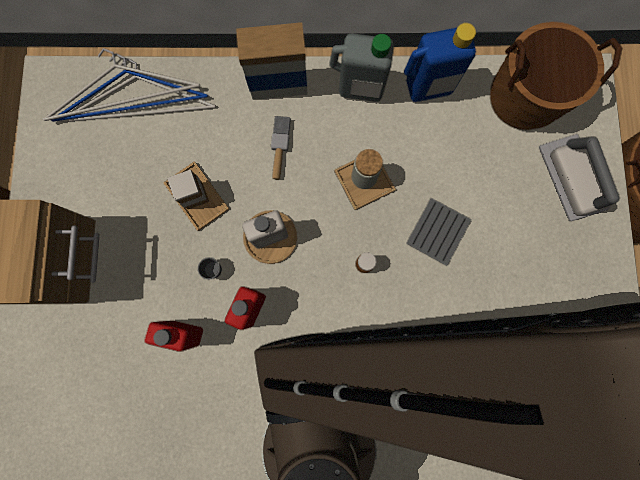

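View pics/side0.png

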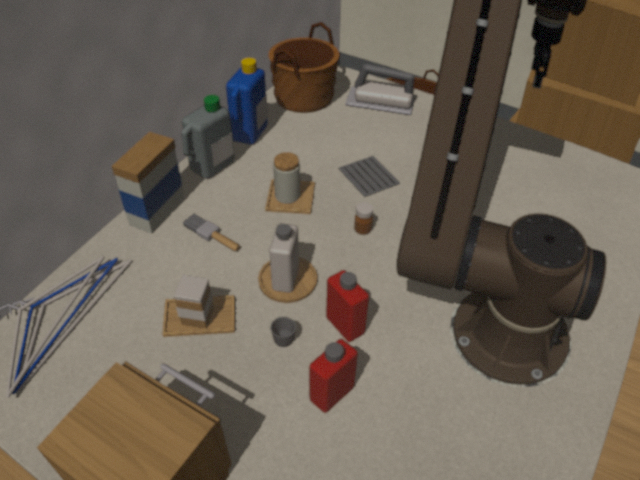

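The top view shows:
- The tub at (187,188) on the oblong tray (197,196).
- The white bottle at (265,228) on the round tray (271,236).
- The jar at (367,168) on the square tray (365,181).
- The empty mat at (439,231).

The side view agrees. Things that could be taken for my targets:
- **Bottle:** red look-alikes at (245,307) and (173,336), and the grey and blue jugs at (365,68) and (440,65). I choose the white one at (265,228).
- **Jar:** the amber jar at (366,263). I choose the cork-lidded one at (367,168).
- **Tub:** the carton at (272,62). I choose (187,188).

Create h.py:
```python
from cell import r,eyes,spotter
import numpy as np,cv2
from scipy.optimize import minimize
P={c:eyes.camera_params(c) for c in("side","top")}
def proj(X,c):
    p=P[c];T=p["T"];q=(np.asarray(X)-T[:3,3])@T[:3,:3]
    s=np.c_[q[:,0],-q[:,1]]/-q[:,2:3]
    s=s*(1+p["k1"]*(s**2).sum(1,keepdims=True))
    K=p["intrinsics"];return s*[K[0,0],K[1,1]]+K[:2,2]
def box(a,b,z0,z1):return np.array([[x,y,z] for x in(-a/2,a/2) for y in(-b/2,b/2) for z in(z0,z1)])
def cyl(d,z0,z1):
    t=np.arange(0,6.28,.2);return np.array([[d/2*np.cos(u),d/2*np.sin(u),z] for u in t for z in(z0,z1)])
M=dict(jar=[cyl(.064,0,.1),cyl(.06,.1,.114)],tub=[box(.056,.056,0,.097)],bottle=[box(.084,.046,0,.13),cyl(.032,.13,.153)],
 round_tray=[cyl(.128,0,.01)],square_tray=[box(.112,.112,0,.01)],oblong_tray=[box(.148,.092,0,.01)],mat=[box(.13,.11,0,.004)],
 cup=[cyl(.052,0,.042)],amber_jar=[cyl(.044,0,.07)])
S=4
def render(n,x,y,w,z,c):
    m=np.zeros((480,640),np.uint8);R=np.array([[np.cos(w),-np.sin(w),0],[np.sin(w),np.cos(w),0],[0,0,1]])
    for q in M[n]:
        u=proj(q@R.T+[x,y,z],c);cv2.fillConvexPoly(m,np.round(cv2.convexHull(u.astype(np.float32))*16).astype(np.int32),255,cv2.LINE_AA,4)
    return m/255.
def unproj(uv,z,c):
    f=lambda v:((proj([[v[0],v[1],z]],c)[0]-uv)**2).sum()
    return minimize(f,[.5,0],method="Nelder-Mead",options=dict(xatol=1e-5,fatol=1e-4)).x
def traces(names,cams=("side","top")):
    o={}
    for c in cams:
        eyes.grab_frame(c)
        for n in names:
            l=spotter.trace(n,c)
            if l:o[n,c]=l
    return o
def fit(n,masks,z=0.,ign={},yaws=(0,.4,.8,1.2),x0=None):
    cs=list(masks)
    if x0 is None:
        b="top" if "top" in cs else cs[0];v,u=np.nonzero(masks[b]);x0=unproj([u.mean(),v.mean()],z+.5*max(q[:,2].max() for q in M[n]),b)
    def f(p):
        e=0
        for c in cs:
            k=1-ign[c] if c in ign else 1
            m=render(n,p[0],p[1],p[2],z,c)*k;t=masks[c]*k
            e+=1-np.minimum(m,t).sum()/np.maximum(m,t).sum()
        return e/len(cs)
    if n in("jar","round_tray","cup","amber_jar"):yaws=(0,)
    return min((minimize(f,[*x0,w],method="Nelder-Mead",options=dict(initial_simplex=[[*x0,w],[x0[0]+.01,x0[1],w],[x0[0],x0[1]+.01,w],[x0[0],x0[1],w+.25]],xatol=1e-4,fatol=1e-4,maxiter=150)) for w in yaws),key=lambda s:s.fun)
```

Create m.py:
```python
from h import *
import pickle
N=list(M)+["brush"];t=traces(N)
for k in t:print(k,[(round(d["confidence"],2),[int(i) for i in d["bbox"]]) for d in t[k]])
pickle.dump(t,open("t.pkl","wb"))
```

```bash
python3 m.py
```

```text
('jar', 'side') [(0.96, [277, 152, 302, 203])]
('tub', 'side') [(0.74, [185, 214, 240, 249]), (0.71, [175, 272, 212, 328])]
('bottle', 'side') [(0.95, [309, 337, 357, 413]), (0.87, [322, 270, 371, 342]), (0.78, [269, 221, 300, 298])]
('round_tray', 'side') [(0.83, [256, 258, 317, 302])]
('square_tray', 'side') [(0.83, [267, 179, 312, 216])]
('oblong_tray', 'side') [(0.85, [163, 293, 237, 338]), (0.58, [269, 223, 298, 294])]
('mat', 'side') [(0.78, [339, 156, 398, 195]), (0.52, [353, 200, 378, 236])]
('amber_jar', 'side') [(0.86, [356, 201, 374, 233])]
('brush', 'side') [(0.82, [183, 216, 238, 250]), (0.56, [163, 295, 238, 335])]
('jar', 'top') [(0.77, [347, 152, 380, 189])]
('bottle', 'top') [(0.9, [142, 323, 206, 349]), (0.71, [239, 210, 290, 250]), (0.67, [223, 287, 263, 329])]
('round_tray', 'top') [(0.58, [241, 211, 295, 266]), (0.5, [357, 254, 376, 273])]
('square_tray', 'top') [(0.7, [338, 157, 398, 211]), (0.7, [354, 252, 376, 274])]
('oblong_tray', 'top') [(0.81, [164, 162, 229, 233])]
('mat', 'top') [(0.72, [406, 200, 470, 262])]
('cup', 'top') [(0.74, [197, 258, 224, 278])]
('amber_jar', 'top') [(0.6, [406, 199, 469, 263]), (0.55, [358, 253, 378, 276])]
('brush', 'top') [(0.6, [272, 114, 291, 179]), (0.22, [407, 197, 472, 262])]
```

```bash
python3 -c "
import cv2
a=cv2.imread('pics/top0.png')[120:290,150:480]
cv2.imwrite('pics/crop0.png',cv2.resize(a,None,fx=2.4,fy=2.4,interpolation=2))"
```

```text
(no output)
```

View pics/crop0.png

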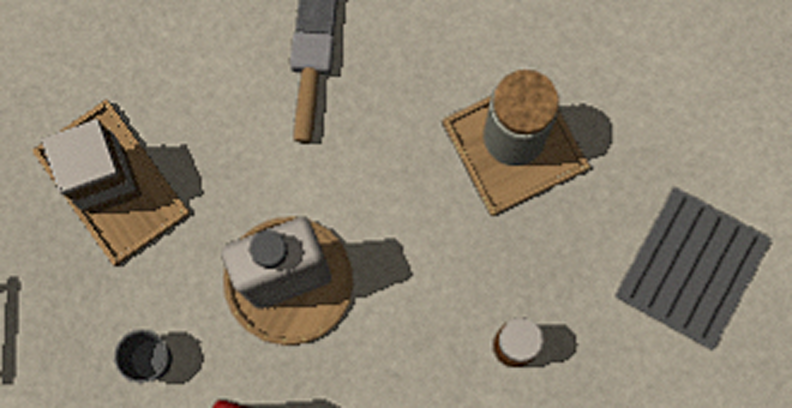

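The crop confirms the choices: the tub is at full-image pixel (187,188), the white bottle with its grey cap at (265,228), the cork-lidded jar at (367,168) and the ribbed mat at (439,231). Next I fit the poses.

Create f.py:
```python
from h import *
import pickle
t=pickle.load(open("t.pkl","rb"))
eyes.grab_frame("top")
for _ in range(3):
    l=spotter.trace("tub","top")
    if l:break
print([(d["confidence"],d["bbox"]) for d in l])
rough=dict(jar=((290,180),(367,170)),tub=((193,300),(187,188)),bottle=((285,260),(265,230)),round_tray=((287,280),(270,238)),square_tray=((290,197),(367,184)),oblong_tray=((200,315),(197,197)),mat=((368,175),(438,231)),cup=((283,331),(210,268)),amber_jar=((364,217),(367,264)))
if l:t["tub","top"]=l
def pick(n,c):
    i=c=="top"
    for d in t.get((n,c),[]):
        b=d["bbox"]
        if np.hypot((b[0]+b[2])/2-rough[n][i][0],(b[1]+b[3])/2-rough[n][i][1])<12:return np.asarray(d["pixels"],float)
on=dict(round_tray="bottle",square_tray="jar",oblong_tray="tub");res={}
ims={c:eyes.grab_frame(c) for c in P}
for n in M:
    m={c:pick(n,c) for c in P};m={c:v for c,v in m.items() if v is not None}
    z=.004 if n in("jar","tub","bottle") else 0
    ig={c:render(on[n],*res[on[n]],.004,c) for c in P} if n in on else {}
    ig={c:(cv2.dilate(v,np.ones((5,5)))>0)*1. for c,v in ig.items()}
    s=fit(n,m,z,ig);res[n]=s.x
    one=[np.round(fit(n,{c:m[c]},z,ig,yaws=(s.x[2],),x0=s.x[:2]).x,3).tolist() for c in m]
    print(n,list(m),np.round(s.x,4),round(s.fun,3),one)
    for c in P:
        k=cv2.findContours((render(n,*s.x,z,c)>.5).astype(np.uint8),0,2)[0];cv2.drawContours(ims[c],k,-1,(0,255,255) if z else (255,0,255),1)
pickle.dump(res,open("res.pkl","wb"))
a=cv2.resize(ims["top"][120:290,150:480],(660,340),interpolation=0);b=cv2.resize(ims["side"][140:350,150:410],(420,340),interpolation=0)
a=cv2.resize(a,(582,300));cv2.imwrite("pics/fit.png",np.vstack([a,np.pad(cv2.resize(b,(371,300)),((0,0),(0,211),(0,0)))]))
```

```bash
python3 f.py
```

```text
[(0.8, [168.6, 166.6, 208.5, 211.4]), (0.64, [241.8, 212.2, 296.6, 264.1]), (0.24, [164.9, 159.4, 231.3, 230.1])]
jar ['side', 'top'] [ 0.6235 -0.1119  0.2168] 0.12 [[0.626, -0.115, 0.141], [0.624, -0.112, 0.213]]
tub ['side', 'top'] [0.5937 0.0246 0.    ] 1.0 [[0.594, 0.025, 0.0], [0.594, 0.025, 0.0]]
bottle ['side', 'top'] [ 0.4808  0.1166 -1.1248] 0.117 [[0.48, 0.118, -1.117], [0.481, 0.117, -1.163]]
round_tray ['side', 'top'] [0.4783 0.117  0.1842] 0.09 [[0.478, 0.115, 0.085], [0.479, 0.117, 0.078]]
square_tray ['side', 'top'] [ 0.6189 -0.1133  0.4455] 0.109 [[0.617, -0.115, 0.453], [0.62, -0.113, 0.464]]
oblong_tray ['side', 'top'] [0.5787 0.2975 0.6413] 0.431 [[0.578, 0.298, 0.642], [0.58, 0.297, 0.628]]
mat ['side', 'top'] [ 0.4898 -0.2899 -0.5251] 0.042 [[0.49, -0.291, -0.534], [0.49, -0.289, -0.521]]
cup ['top'] [0.4009 0.2534 0.018 ] 0.228 [[0.401, 0.253, 0.129]]
amber_jar ['side', 'top'] [ 0.425  -0.0242  0.    ] 1.0 [[0.425, -0.024, 0.0], [0.425, -0.024, 0.0]]
```

View pics/fit.png

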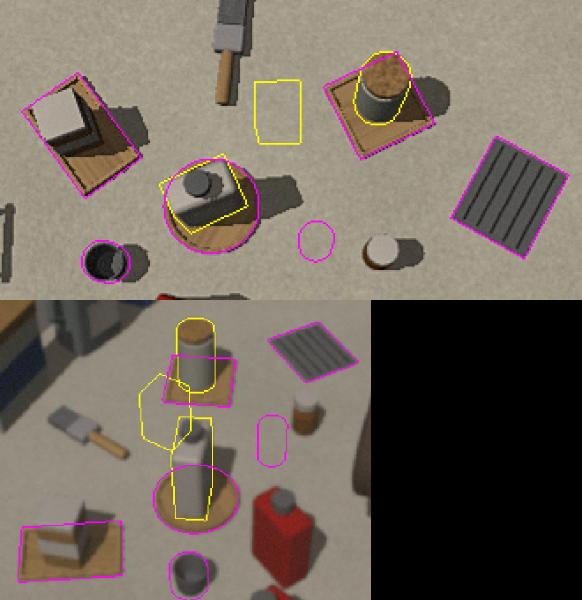

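The tray, mat, jar and bottle outlines sit on their objects. The tub and amber jar fits failed because of a bad start point, so I fix that, round the bottle's corners and compare with pinpoint.

Run:
```python
s=open("h.py").read()
a=s.index("    f=lambda v");b=s.index("def traces")
s=s[:a]+"    from scipy.optimize import least_squares\n    return least_squares(lambda v:proj([[v[0],v[1],z]],c)[0]-uv,[.5,0]).x\n"+s[b:]
s=s.replace("bottle=[box(.084,.046,0,.13),","bottle=[np.concatenate([cyl(.032,0,.13)+[x,y,0] for x in(-.026,.026) for y in(-.007,.007)]),")
open("h.py","w").write(s)
```

Add to f.py:
```python
for c in P:
    eyes.grab_frame(c)
    for n in("jar","tub","bottle","round_tray","square_tray","oblong_tray"):
        print(c,n,[np.round(unproj(d["uv"],.004 if n in("jar","tub","bottle") else 0,c),3).tolist() for d in spotter.pinpoint(n,c)[:3]])
```

```bash
python3 f.py
```

```text
[(0.74, [167.0, 170.7, 206.8, 212.8])]
jar ['side', 'top'] [ 0.6237 -0.1122  0.2278] 0.121 [[0.625, -0.115, 0.209], [0.625, -0.112, 0.011]]
tub ['side', 'top'] [0.5806 0.301  0.4583] 0.087 [[0.58, 0.301, 0.566], [0.581, 0.301, 0.398]]
bottle ['side', 'top'] [0.4798 0.1178 1.9398] 0.082 [[0.479, 0.12, 1.943], [0.48, 0.118, 1.94]]
round_tray ['side', 'top'] [0.4785 0.1169 0.1666] 0.086 [[0.478, 0.116, 0.09], [0.479, 0.117, 0.079]]
square_tray ['side', 'top'] [ 0.6189 -0.1133  0.4454] 0.109 [[0.617, -0.115, 0.45], [0.62, -0.112, 0.464]]
oblong_tray ['side', 'top'] [0.5799 0.298  0.6406] 0.072 [[0.579, 0.297, 0.642], [0.581, 0.299, 0.643]]
mat ['side', 'top'] [ 0.4898 -0.2899 -0.5254] 0.042 [[0.49, -0.29, -0.529], [0.49, -0.289, -0.52]]
cup ['top'] [0.401  0.2535 0.0321] 0.228 [[0.401, 0.253, 0.202]]
amber_jar ['side', 'top'] [ 0.4103 -0.1076  0.2007] 0.164 [[0.41, -0.11, 0.25], [0.411, -0.107, 0.09]]
side jar [[0.622, -0.124]]
side tub [[0.582, 0.299], [0.492, -0.283]]
side bottle [[0.247, 0.316], [0.483, 0.119], [0.315, 0.164]]
side round_tray [[0.472, 0.118]]
side square_tray [[0.585, 0.294], [0.61, -0.116]]
side oblong_tray [[0.578, 0.298]]
top jar [[0.63, -0.112]]
top tub [[0.574, 0.299]]
top bottle [[0.244, 0.32], [0.486, 0.125], [0.311, 0.153]]
top round_tray [[0.474, 0.124]]
top square_tray [[0.623, -0.116], [0.58, 0.303]]
top oblong_tray [[0.581, 0.293]]
```

View pics/fit.png

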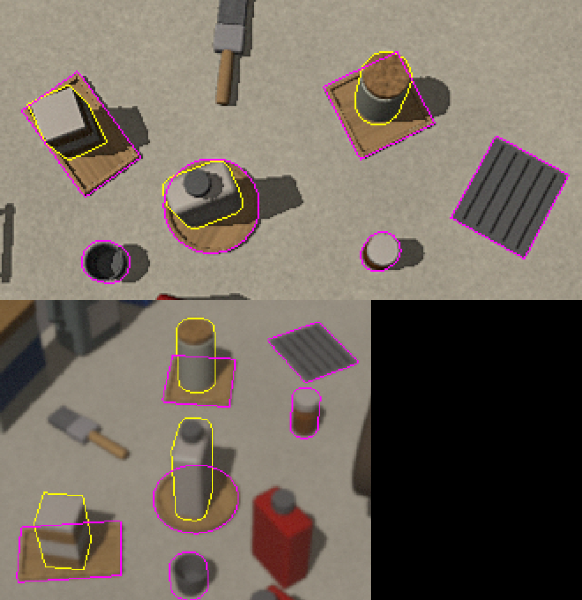

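Create go.py:
```python
import sys,numpy as np
from cell import r
s=r.get_state();x,y,z,w=map(float,sys.argv[1:5]);p=s["position"];a=s["eef_rot"][2]
d=np.array([x-p[0],y-p[1]]);t=(w-a+np.pi)%(2*np.pi)-np.pi
print(round(s["clock"],2),"q1,q6",np.round(s["q"][[0,5]] if hasattr(s["q"],"shape") else [s["q"][0],s["q"][5]],2),"dx %.4f dy %.4f dz %.4f turn %.3f"%(d@[np.cos(a),np.sin(a)],d@[np.sin(a),-np.cos(a)],p[2]-z,-t))
```

```bash
python3 go.py .48 -.25 .25 1.1
```

```text
2.3 q1,q6 [-1.38 -0.11] dx 0.3847 dy -0.2444 dz -0.0187 turn -0.800
```

Careful with the scale: shifts go in shares of 0.8 m and turns go in shares of pi rad. That gives: 0.385 m / 0.8 = 0.4813, -0.244 m / 0.8 = -0.305, -0.8 rad / 3.1416 = -0.2546.

Request:
{"op": "inch_along", "data": {"moves": [{"jaw": 1,"x": 0.4813,"y": -0.305,"z": -0.025,"turn": -0.2546},{"jaw": 1,"x": 0.4813,"y": -0.305,"z": -0.025,"turn": -0.2546},{"jaw": 1,"x": 0.4813,"y": -0.305,"z": -0.025,"turn": -0.2546},{"jaw": 1,"x": 0.4813,"y": -0.305,"z": -0.025,"turn": -0.2546},{"jaw": 1,"x": 0.4813,"y": -0.305,"z": -0.025,"turn": -0.2546},{"jaw": 1,"x": 0.4813,"y": -0.305,"z": -0.025,"turn": -0.2546},{"jaw": 1,"x": 0.4813,"y": -0.305,"z": -0.025,"turn": -0.2546},{"jaw": 1,"x": 0.4813,"y": -0.305,"z": -0.025,"turn": -0.2546}], "grip_n": 40}}

```text
clock: 3.3
position: [0.482, -0.2478, 0.2516]
eef_rot: [3.141, -0.0, 1.103]
wrist_force: [-0.8, -1.3, 0.3]
opening: 0.999
gripper_force: 0.0
```

```bash
python3 go.py .48 .118 .25 1.98
```

```text
3.3 q1,q6 [-0.6  -0.13] dx 0.3256 dy -0.1667 dz 0.0016 turn -0.877
```

Converted, 0.326 m / 0.8 = 0.4075, -0.167 m / 0.8 = -0.2088, -0.88 rad / 3.1416 = -0.2801.

Request:
{"op": "inch_along", "data": {"moves": [{"jaw": 1,"x": 0.4075,"y": -0.2088,"turn": -0.2801},{"jaw": 1,"x": 0.4075,"y": -0.2088,"turn": -0.2801},{"jaw": 1,"x": 0.4075,"y": -0.2088,"turn": -0.2801},{"jaw": 1,"x": 0.4075,"y": -0.2088,"turn": -0.2801},{"jaw": 1,"x": 0.4075,"y": -0.2088,"turn": -0.2801},{"jaw": 1,"x": 0.4075,"y": -0.2088,"turn": -0.2801},{"jaw": 1,"x": 0.4075,"y": -0.2088,"turn": -0.2801},{"jaw": 1,"x": 0.4075,"y": -0.2088,"turn": -0.2801}]}}

```text
clock: 4.3
position: [0.4795, 0.1154, 0.2512]
eef_rot: [-3.141, 0.0, 1.98]
wrist_force: [-1.0, 0.1, -0.2]
opening: 1.003
gripper_force: 0.0
```

```bash
python3 go.py .48 .118 .095 1.97
python3 -c "
from h import *
cv2.imwrite('pics/b1.png',np.hstack([eyes.grab_frame('side')[150:350,150:420],eyes.grab_frame('top')[150:350,150:420]]))"
```

```text
4.3 q1,q6 [ 0.1  -0.31] dx 0.0022 dy 0.0015 dz 0.1562 turn 0.010
```

View pics/b1.png

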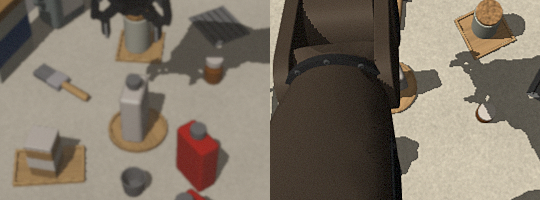

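The side half shows the gripper above and behind the bottle at about (135,30) in the crop, with the bottle untouched at (135,110). Descending now.

Converted, 0.156 m / 0.8 = 0.195, 0.14 m / 0.8 = 0.175, 0.01 rad / 3.1416 = 0.0032.

Request:
{"op": "inch_along", "data": {"moves": [{"jaw": 1,"x": 0.0025,"y": 0.0025,"z": 0.0625,"turn": 0.0032},{"jaw": 1,"x": 0.0025,"y": 0.0025,"z": 0.125,"turn": 0.0032},{"jaw": 1,"x": 0.0025,"y": 0.0025,"z": 0.175,"turn": 0.0032},{"jaw": 1,"x": 0.0025,"y": 0.0025,"z": 0.195,"turn": 0.0032},{"jaw": 1,"x": 0.0025,"y": 0.0025,"z": 0.195,"turn": 0.0032},{"jaw": 0.3,"x": 0.0025,"y": 0.0025,"z": 0.195,"turn": 0.0032},{"jaw": 0.3,"x": 0.0025,"y": 0.0025,"z": 0.195,"turn": 0.0032},{"jaw": 0.3,"x": 0.0025,"y": 0.0025,"z": 0.195,"turn": 0.0032},{"jaw": 0.3,"x": 0.0025,"y": 0.0025,"z": 0.195,"turn": 0.0032}], "grip_n": 40}}

```text
clock: 5.52
position: [0.4808, 0.1184, 0.0963]
eef_rot: [3.14, 0.001, 1.97]
wrist_force: [-1.6, -2.4, 6.7]
opening: 0.538
gripper_force: 39.9
```

Request:
{"op": "inch_along", "data": {"moves": [{"jaw": 0.3},{"jaw": 0.3},{"jaw": 0.3}]}}

```text
clock: 5.9
position: [0.4808, 0.1184, 0.0963]
eef_rot: [3.14, 0.001, 1.97]
wrist_force: [-0.5, -2.2, 6.8]
opening: 0.536
gripper_force: 39.9
```

Converted, -0.15 m / 0.8 = -0.1875, -0.1 m / 0.8 = -0.125.

Request:
{"op": "inch_along", "data": {"moves": [{"jaw": 0.3,"z": -0.025},{"jaw": 0.3,"z": -0.0625},{"jaw": 0.3,"z": -0.125},{"jaw": 0.3,"z": -0.1875},{"jaw": 0.3,"z": -0.1875}]}}

```text
clock: 6.52
position: [0.4815, 0.1188, 0.2488]
eef_rot: [3.135, 0.002, 1.97]
wrist_force: [-0.1, -1.2, -2.8]
opening: 0.538
gripper_force: 41.9
```

```bash
python3 go.py .49 -.29 .25 1.04
```

```text
6.53 q1,q6 [ 0.11 -0.29] dx -0.3799 dy -0.1511 dz -0.0012 turn 0.930
```

Converted, -0.38 m / 0.8 = -0.475, -0.35 m / 0.8 = -0.4375, 0.93 rad / 3.1416 = 0.296.

Request:
{"op": "inch_along", "data": {"moves": [{"jaw": 0.3,"x": -0.0375,"y": -0.015,"turn": 0.0255},{"jaw": 0.3,"x": -0.0875,"y": -0.035,"turn": 0.0573},{"jaw": 0.3,"x": -0.15,"y": -0.06,"turn": 0.0955},{"jaw": 0.3,"x": -0.2125,"y": -0.085,"turn": 0.1337},{"jaw": 0.3,"x": -0.275,"y": -0.11,"turn": 0.1719},{"jaw": 0.3,"x": -0.3375,"y": -0.1338,"turn": 0.2101},{"jaw": 0.3,"x": -0.3875,"y": -0.1538,"turn": 0.2451},{"jaw": 0.3,"x": -0.4375,"y": -0.1738,"turn": 0.2769},{"jaw": 0.3,"x": -0.475,"y": -0.1888,"turn": 0.296},{"jaw": 0.3,"x": -0.475,"y": -0.1888,"turn": 0.296}]}}

```text
clock: 7.78
position: [0.4884, -0.2917, 0.2437]
eef_rot: [-3.14, 0.0, 1.037]
wrist_force: [-0.6, 0.4, -3.0]
opening: 0.537
gripper_force: 41.8
```

```bash
python3 go.py .49 -.29 .105 1.04
```

```text
7.78 q1,q6 [-0.65 -0.12] dx 0.0023 dy 0.0005 dz 0.1387 turn -0.003
```

Converted, 0.147 m / 0.8 = 0.1838, 0.145 m / 0.8 = 0.1813.

Request:
{"op": "inch_along", "data": {"moves": [{"jaw": 0.3,"x": 0.0025,"z": 0.0625},{"jaw": 0.3,"x": 0.0025,"z": 0.125},{"jaw": 0.3,"x": 0.0025,"z": 0.1625},{"jaw": 0.3,"x": 0.0025,"z": 0.175},{"jaw": 0.3,"x": 0.0025,"z": 0.1813},{"jaw": 0.3,"x": 0.0025,"z": 0.1838},{"jaw": 0.3,"x": 0.0025,"z": 0.1838}]}}

```text
clock: 8.65
position: [0.4903, -0.2886, 0.0991]
eef_rot: [3.14, 0.0, 1.04]
wrist_force: [0.4, -0.2, -2.1]
opening: 0.537
gripper_force: 41.7
```

Converted, -0.15 m / 0.8 = -0.1875, -0.1 m / 0.8 = -0.125.

Request:
{"op": "inch_along", "data": {"moves": [{"jaw": 0.3,"z": 0.0025},{"jaw": 0.3,"z": 0.0025},{"jaw": 1,"z": 0.0025},{"jaw": 1,"z": 0.0025},{"jaw": 1,"z": 0.0025},{"jaw": 1,"z": 0.0025},{"jaw": 1,"z": -0.0625},{"jaw": 1,"z": -0.125},{"jaw": 1,"z": -0.1875},{"jaw": 1,"z": -0.1875}]}}

```text
clock: 9.9
position: [0.491, -0.2891, 0.252]
eef_rot: [3.135, 0.001, 1.04]
wrist_force: [0.1, -0.1, -0.7]
opening: 0.998
gripper_force: 0.0
```

```bash
python3 go.py .624 -.1125 .2 1.39
```

```text
9.9 q1,q6 [-0.65 -0.12] dx 0.2197 dy 0.0253 dz 0.0520 turn -0.350
```

Converted, 0.22 m / 0.8 = 0.275, 0.18 m / 0.8 = 0.225, -0.35 rad / 3.1416 = -0.1114.

Request:
{"op": "inch_along", "data": {"moves": [{"jaw": 1,"x": 0.075,"y": 0.0088,"z": 0.0125,"turn": -0.0286},{"jaw": 1,"x": 0.15,"y": 0.0175,"z": 0.0375,"turn": -0.0637},{"jaw": 1,"x": 0.225,"y": 0.0263,"z": 0.0625,"turn": -0.0955},{"jaw": 1,"x": 0.275,"y": 0.0319,"z": 0.065,"turn": -0.1114},{"jaw": 1,"x": 0.275,"y": 0.0319,"z": 0.065,"turn": -0.1114},{"jaw": 1,"x": 0.275,"y": 0.0319,"z": 0.065,"turn": -0.1114}]}}

```text
clock: 10.65
position: [0.6229, -0.1118, 0.1955]
eef_rot: [-3.14, 0.0, 1.39]
wrist_force: [0.1, -0.1, 0.7]
opening: 1.002
gripper_force: 0.0
```

```bash
python3 go.py .624 -.1125 .058 1.39
```

Run:
```python
from h import *
cv2.imwrite('pics/b2.png',np.hstack([eyes.grab_frame('side')[50:350,150:450],eyes.grab_frame('top')[50:350,250:550]]))
for c in P:
    l=spotter.trace("bottle",c)
    eyes.grab_frame(c)
    for d in spotter.trace("bottle",c):
        b=d["bbox"];print(c,b)
        if b[1]<(205 if c=="side" else 250):s=fit("bottle",{c:np.asarray(d["pixels"],float)},.004,yaws=(1.04,));print(np.round(s.x,3),s.fun)
```

```text
10.65 q1,q6 [-0.28 -0.1 ] dx -0.0005 dy 0.0012 dz 0.1375 turn -0.000
side [321.8, 269.9, 371.0, 340.6]
side [308.6, 340.2, 356.8, 415.4]
side [349.4, 137.1, 367.4, 185.8]
[ 0.515 -0.292  2.005] 0.6215445256988745
top [430.3, 203.4, 472.9, 246.9]
[ 0.487 -0.287  1.026] 0.24719859048577897
```

View pics/b2.png

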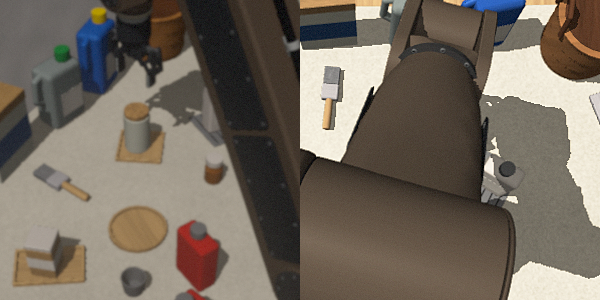

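The bottle stands upright on the mat, with its cap at about (507,170) in the top half. The round tray is now empty and the gripper is above the jar. Grasping the jar.

Converted, 0.1375 m / 0.8 = 0.1719, 0.12 m / 0.8 = 0.15.

Request:
{"op": "inch_along", "data": {"moves": [{"jaw": 1,"y": 0.0013,"z": 0.0625},{"jaw": 1,"y": 0.0013,"z": 0.1125},{"jaw": 1,"y": 0.0013,"z": 0.15},{"jaw": 1,"y": 0.0013,"z": 0.1719},{"jaw": 1,"y": 0.0013,"z": 0.1719},{"jaw": 0.5,"y": 0.0013,"z": 0.1719},{"jaw": 0.5,"y": 0.0013,"z": 0.1719},{"jaw": 0.5,"y": 0.0013,"z": 0.1719},{"jaw": 0.5,"y": 0.0013,"z": 0.1719},{"jaw": 0.5,"y": 0.0013,"z": 0.1719}], "grip_n": 40}}

```text
clock: 12.3
position: [0.6249, -0.1121, 0.0604]
eef_rot: [3.139, 0.0, 1.39]
wrist_force: [-3.1, 0.3, 6.2]
opening: 0.743
gripper_force: 44.2
```

Request:
{"op": "inch_along", "data": {"moves": [{"jaw": 0.5,"z": -0.025},{"jaw": 0.5,"z": -0.0625},{"jaw": 0.5,"z": -0.125},{"jaw": 0.5,"z": -0.1875},{"jaw": 0.5,"z": -0.1875}]}}

```text
clock: 12.92
position: [0.6256, -0.1122, 0.2132]
eef_rot: [3.134, 0.001, 1.39]
wrist_force: [-0.1, 1.0, -4.2]
opening: 0.739
gripper_force: 45.5
```

```bash
python3 go.py .4785 .117 .21 1.8
```

```text
12.93 q1,q6 [-0.28 -0.1 ] dx 0.1989 dy -0.1860 dz 0.0032 turn -0.410
```

Converted, 0.199 m / 0.8 = 0.2488, 0.19 m / 0.8 = 0.2375, -0.41 rad / 3.1416 = -0.1305.

Request:
{"op": "inch_along", "data": {"moves": [{"jaw": 0.5,"x": 0.025,"y": -0.0238,"turn": -0.0127},{"jaw": 0.5,"x": 0.0625,"y": -0.0588,"turn": -0.0318},{"jaw": 0.5,"x": 0.1,"y": -0.0938,"turn": -0.0509},{"jaw": 0.5,"x": 0.1375,"y": -0.1288,"turn": -0.07},{"jaw": 0.5,"x": 0.175,"y": -0.1638,"turn": -0.0923},{"jaw": 0.5,"x": 0.2125,"y": -0.1988,"turn": -0.1114},{"jaw": 0.5,"x": 0.2375,"y": -0.2225,"turn": -0.1241},{"jaw": 0.5,"x": 0.2488,"y": -0.2325,"turn": -0.1305},{"jaw": 0.5,"x": 0.2488,"y": -0.2325,"turn": -0.1305}]}}

```text
clock: 14.05
position: [0.4771, 0.1175, 0.2084]
eef_rot: [-3.141, 0.0, 1.8]
wrist_force: [0.4, -0.0, -2.2]
opening: 0.739
gripper_force: 45.4
```

```bash
python3 go.py .4785 .117 .0604 1.8
```

```text
14.05 q1,q6 [ 0.11 -0.12] dx -0.0008 dy 0.0012 dz 0.1480 turn 0.000
```

Converted, 0.148 m / 0.8 = 0.185, 0.147 m / 0.8 = 0.1838.

Request:
{"op": "inch_along", "data": {"moves": [{"jaw": 0.5,"y": 0.0013,"z": 0.0625},{"jaw": 0.5,"y": 0.0013,"z": 0.125},{"jaw": 0.5,"y": 0.0013,"z": 0.1625},{"jaw": 0.5,"y": 0.0013,"z": 0.1775},{"jaw": 0.5,"y": 0.0013,"z": 0.1825},{"jaw": 0.5,"y": 0.0013,"z": 0.1838},{"jaw": 0.5,"y": 0.0013,"z": 0.185}]}}

```text
clock: 14.92
position: [0.4788, 0.1176, 0.0616]
eef_rot: [3.14, 0.0, 1.8]
wrist_force: [-0.2, 0.2, -2.7]
opening: 0.744
gripper_force: 45.3
```

Request:
{"op": "inch_along", "data": {"moves": [{"jaw": 0.5,"z": 0.0013},{"jaw": 0.5,"z": 0.0013},{"jaw": 1,"z": 0.0013},{"jaw": 1,"z": 0.0013},{"jaw": 1,"z": 0.0013},{"jaw": 1,"z": 0.0013},{"jaw": 1,"z": -0.0625},{"jaw": 1,"z": -0.125},{"jaw": 1,"z": -0.175},{"jaw": 1,"z": -0.175}]}}

```text
clock: 16.18
position: [0.4792, 0.1177, 0.2033]
eef_rot: [3.136, 0.001, 1.8]
wrist_force: [-0.6, 0.4, -0.2]
opening: 1.0
gripper_force: 0.0
```

```bash
python3 go.py .5805 .301 .2 2.07
```

```text
16.18 q1,q6 [ 0.11 -0.12] dx 0.1555 dy 0.1403 dz 0.0033 turn -0.270
```

Converted, 0.1555 m / 0.8 = 0.1944, 0.1405 m / 0.8 = 0.1756, -0.3 rad / 3.1416 = -0.0955.

Request:
{"op": "inch_along", "data": {"moves": [{"jaw": 1,"x": 0.05,"y": 0.045,"turn": -0.0223},{"jaw": 1,"x": 0.1,"y": 0.09,"turn": -0.0477},{"jaw": 1,"x": 0.15,"y": 0.135,"turn": -0.0732},{"jaw": 1,"x": 0.1944,"y": 0.1756,"turn": -0.0955},{"jaw": 1,"x": 0.1944,"y": 0.1756,"turn": -0.0955},{"jaw": 1,"x": 0.1944,"y": 0.1756,"turn": -0.0955}]}}

```text
clock: 16.92
position: [0.5791, 0.3005, 0.1992]
eef_rot: [-3.139, -0.0, 2.1]
wrist_force: [-0.5, -0.6, -0.0]
opening: 1.004
gripper_force: 0.0
```

```bash
python3 go.py .5805 .301 .05 2.1
```

Run:
```python
from h import *
im=eyes.grab_frame('side')
l=spotter.trace("jar","side");print([(d["confidence"],d["bbox"]) for d in l])
print(np.round(fit("jar",{"side":np.asarray(l[0]["pixels"],float)},.004).x[:2],3))
l=spotter.trace("tub","side")
for d in l[:2]:
  s=fit("tub",{"side":np.asarray(d["pixels"],float)},.004,yaws=(.5,));print(np.round(s.x,3),s.fun)
cv2.imwrite('pics/b3.png',cv2.resize(im[140:380,130:430],(750,600)))
```

```text
16.93 q1,q6 [ 0.38 -0.15] dx -0.0003 dy 0.0014 dz 0.1492 turn -0.000
[(0.58, [274.5, 230.1, 300.7, 288.5])]
[0.479 0.116]
[0.581 0.3   0.461] 0.07197109881314068
```

View pics/b3.png

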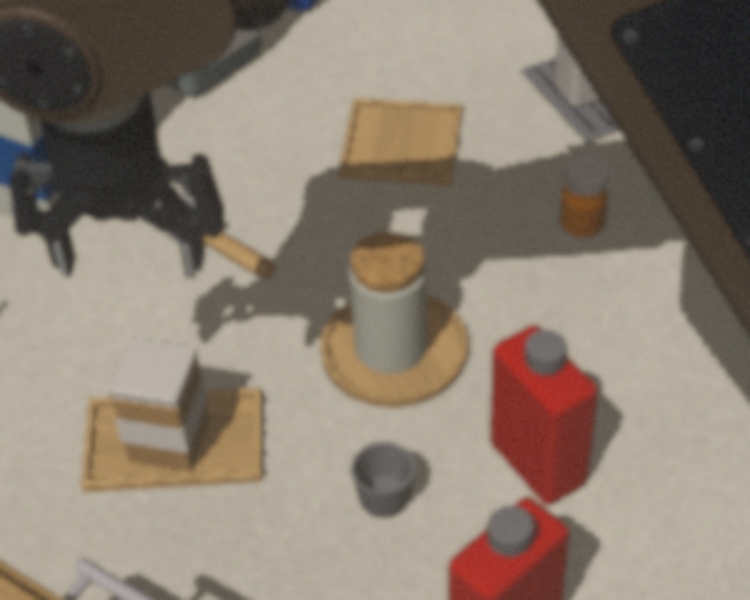

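The jar stands centred on the round tray at (390,310), fitted at (0.479, 0.116). The square tray is empty and the tub at (160,405) is ready to grasp.

Converted, 0.149 m / 0.8 = 0.1863, 0.05 m / 0.8 = 0.0625, 0.04 rad / 3.1416 = 0.0127.

Request:
{"op": "inch_along", "data": {"moves": [{"jaw": 1,"y": 0.0013,"z": 0.0625,"turn": 0.0127},{"jaw": 1,"y": 0.0013,"z": 0.1125,"turn": 0.0127},{"jaw": 1,"y": 0.0013,"z": 0.1625,"turn": 0.0127},{"jaw": 1,"y": 0.0013,"z": 0.1863,"turn": 0.0127},{"jaw": 1,"y": 0.0013,"z": 0.1863,"turn": 0.0127},{"jaw": 0.4,"y": 0.0013,"z": 0.1863,"turn": 0.0127},{"jaw": 0.4,"y": 0.0013,"z": 0.1863,"turn": 0.0127},{"jaw": 0.4,"y": 0.0013,"z": 0.1863,"turn": 0.0127},{"jaw": 0.4,"y": 0.0013,"z": 0.1863,"turn": 0.0127},{"jaw": 0.4,"y": 0.0013,"z": 0.1863,"turn": 0.0127}], "grip_n": 35}}

```text
clock: 18.32
position: [0.5812, 0.3015, 0.0536]
eef_rot: [3.139, 0.0, 2.06]
wrist_force: [-1.2, -1.2, 7.0]
opening: 0.671
gripper_force: 35.6
```

Request:
{"op": "inch_along", "data": {"moves": [{"jaw": 0.4,"z": -0.025},{"jaw": 0.4,"z": -0.0625},{"jaw": 0.4,"z": -0.125},{"jaw": 0.4,"z": -0.1875},{"jaw": 0.4,"z": -0.1875}]}}

```text
clock: 18.95
position: [0.5819, 0.3021, 0.2076]
eef_rot: [3.133, 0.001, 2.06]
wrist_force: [-0.2, -0.7, -2.7]
opening: 0.669
gripper_force: 37.0
```

```bash
python3 go.py .619 -.1133 .2 2.016
```

Run:
```python
from h import *
eyes.grab_frame('side')
for d in spotter.trace("square_tray","side"):
  s=fit("square_tray",{"side":np.asarray(d["pixels"],float)},yaws=(.45,));print(np.round(s.x,3),s.fun)
```

```text
18.95 q1,q6 [ 0.38 -0.11] dx -0.3841 dy -0.1624 dz 0.0076 turn 0.044
[ 0.618 -0.113  0.463] 0.08029309060093814
```

Converted, -0.384 m / 0.8 = -0.48, -0.36 m / 0.8 = -0.45, 0.03 rad / 3.1416 = 0.0095.

Request:
{"op": "inch_along", "data": {"moves": [{"jaw": 0.4,"x": -0.0375,"y": -0.015},{"jaw": 0.4,"x": -0.0875,"y": -0.0375,"turn": 0.0032},{"jaw": 0.4,"x": -0.15,"y": -0.0625,"turn": 0.0032},{"jaw": 0.4,"x": -0.2125,"y": -0.09,"turn": 0.0064},{"jaw": 0.4,"x": -0.275,"y": -0.1163,"turn": 0.0095},{"jaw": 0.4,"x": -0.3375,"y": -0.1425,"turn": 0.0095},{"jaw": 0.4,"x": -0.4,"y": -0.1688,"turn": 0.0095},{"jaw": 0.4,"x": -0.45,"y": -0.19,"turn": 0.0095},{"jaw": 0.4,"x": -0.48,"y": -0.2031,"turn": 0.0095},{"jaw": 0.4,"x": -0.48,"y": -0.2031,"turn": 0.0095}]}}

```text
clock: 20.3
position: [0.617, -0.1155, 0.2003]
eef_rot: [-3.14, -0.002, 2.027]
wrist_force: [-0.0, 0.9, -1.5]
opening: 0.674
gripper_force: 36.9
```

```bash
python3 go.py .619 -.1133 .0536 2.03
```

```text
20.3 q1,q6 [-0.29 -0.75] dx 0.0011 dy 0.0028 dz 0.1467 turn -0.003
```

Converted, 0.147 m / 0.8 = 0.1838, 0.146 m / 0.8 = 0.1825.

Request:
{"op": "inch_along", "data": {"moves": [{"jaw": 0.4,"x": 0.0013,"z": 0.0625},{"jaw": 0.4,"x": 0.0013,"z": 0.125},{"jaw": 0.4,"x": 0.0013,"z": 0.1625},{"jaw": 0.4,"x": 0.0013,"z": 0.175},{"jaw": 0.4,"x": 0.0013,"z": 0.18},{"jaw": 0.4,"x": 0.0013,"z": 0.1825},{"jaw": 0.4,"x": 0.0013,"z": 0.1838}]}}

```text
clock: 21.18
position: [0.6175, -0.1131, 0.0557]
eef_rot: [3.14, 0.001, 2.03]
wrist_force: [0.0, -0.2, -3.0]
opening: 0.675
gripper_force: 36.9
```

Request:
{"op": "inch_along", "data": {"moves": [{"jaw": 0.4,"z": 0.0013},{"jaw": 0.4,"z": 0.0013},{"jaw": 1,"z": 0.0013},{"jaw": 1,"z": 0.0013},{"jaw": 1,"z": 0.0013},{"jaw": 1,"z": 0.0013},{"jaw": 1,"z": -0.0625},{"jaw": 1,"z": -0.125},{"jaw": 1,"z": -0.1875},{"jaw": 1,"z": -0.2375}]}}

```text
clock: 22.42
position: [0.6171, -0.113, 0.2471]
eef_rot: [3.141, 0.001, 2.03]
wrist_force: [0.5, -0.3, -0.1]
opening: 0.999
gripper_force: 0.0
```

```bash
python3 go.py .49 -.288 .25 1.04
```

```text
22.43 q1,q6 [-0.29 -0.75] dx -0.1006 dy -0.1915 dz -0.0029 turn 0.990
```

Converted, -0.191 m / 0.8 = -0.2388, -0.19 m / 0.8 = -0.2375, 0.99 rad / 3.1416 = 0.3151.

Request:
{"op": "inch_along", "data": {"moves": [{"jaw": 1,"x": -0.0375,"y": -0.0625,"turn": 0.0573},{"jaw": 1,"x": -0.075,"y": -0.125,"turn": 0.1146},{"jaw": 1,"x": -0.1,"y": -0.1875,"turn": 0.1719},{"jaw": 1,"x": -0.125,"y": -0.2375,"turn": 0.2292},{"jaw": 1,"x": -0.125,"y": -0.2388,"turn": 0.2865},{"jaw": 1,"x": -0.125,"y": -0.2388,"turn": 0.3151},{"jaw": 1,"x": -0.125,"y": -0.2388,"turn": 0.3151}]}}

```text
clock: 23.3
position: [0.4901, -0.2874, 0.2449]
eef_rot: [3.141, 0.0, 1.04]
wrist_force: [-0.4, -0.1, -0.9]
opening: 1.0
gripper_force: 0.0
```

```bash
python3 go.py .4905 -.289 .0963 1.04
```

Run:
```python
from h import *
im=eyes.grab_frame('side');t=eyes.grab_frame("top")
cv2.imwrite('pics/b4.png',np.hstack([im[50:350,150:450],t[50:350,250:550]]))
for c in P:
  for d in spotter.trace("tub",c):
    s=fit("tub",{c:np.asarray(d["pixels"],float)},.004,yaws=(.45,));print(c,np.round(s.x,3),round(s.fun,3))
```

```text
23.3 q1,q6 [-0.65 -0.12] dx -0.0012 dy 0.0012 dz 0.1486 turn 0.000
side [ 0.619 -0.115  0.437] 0.106
top [ 0.618 -0.112  0.333] 0.106
```

View pics/b4.png

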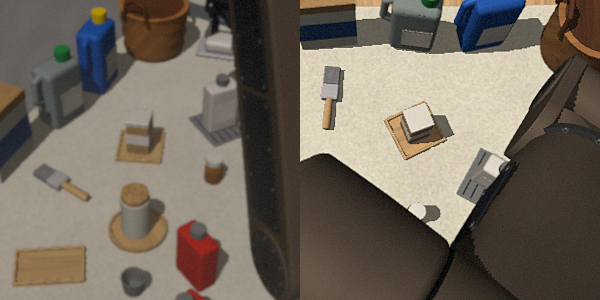

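The tub stands centred on the square tray at (140,132) in the side half. The bottle is upright on the mat at (222,100) and the oblong tray is empty at (50,265). Picking up the bottle.

Converted, 0.148 m / 0.8 = 0.185, 0.13 m / 0.8 = 0.1625.

Request:
{"op": "inch_along", "data": {"moves": [{"jaw": 1,"x": -0.0013,"y": 0.0013,"z": 0.0625},{"jaw": 1,"x": -0.0013,"y": 0.0013,"z": 0.125},{"jaw": 1,"x": -0.0013,"y": 0.0013,"z": 0.1625},{"jaw": 1,"x": -0.0013,"y": 0.0013,"z": 0.185},{"jaw": 1,"x": -0.0013,"y": 0.0013,"z": 0.185},{"jaw": 0.3,"x": -0.0013,"y": 0.0013,"z": 0.185},{"jaw": 0.3,"x": -0.0013,"y": 0.0013,"z": 0.185},{"jaw": 0.3,"x": -0.0013,"y": 0.0013,"z": 0.185},{"jaw": 0.3,"x": -0.0013,"y": 0.0013,"z": 0.185},{"jaw": 0.3,"x": -0.0013,"y": 0.0013,"z": 0.185}], "grip_n": 40}}

```text
clock: 24.75
position: [0.4906, -0.2887, 0.0979]
eef_rot: [3.141, 0.0, 1.04]
wrist_force: [-1.8, 1.5, 6.3]
opening: 0.535
gripper_force: 40.1
```

Request:
{"op": "inch_along", "data": {"moves": [{"jaw": 0.3},{"jaw": 0.3,"z": -0.025},{"jaw": 0.3,"z": -0.0625},{"jaw": 0.3,"z": -0.125},{"jaw": 0.3,"z": -0.1875},{"jaw": 0.3,"z": -0.2375},{"jaw": 0.3,"z": -0.2375}]}}

```text
clock: 25.62
position: [0.4911, -0.289, 0.2901]
eef_rot: [3.136, 0.001, 1.04]
wrist_force: [-0.8, -0.3, -2.8]
opening: 0.533
gripper_force: 42.0
```

```bash
python3 go.py .53 .0 .285 .85
```

Run:
```python
from h import *
eyes.grab_frame('side')
for d in spotter.trace("oblong_tray","side"):
  s=fit("oblong_tray",{"side":np.asarray(d["pixels"],float)},yaws=(.64,));print(np.round(s.x,3),s.fun)
```

```text
25.62 q1,q6 [-0.65 -0.12] dx 0.2689 dy -0.1128 dz 0.0051 turn 0.190
[0.579 0.298 0.646] 0.08161561571457598
[ 0.65  -0.616  2.061] 0.3825450177003592
```

Converted, 0.269 m / 0.8 = 0.3363, 0.19 m / 0.8 = 0.2375, 0.19 rad / 3.1416 = 0.0605.

Request:
{"op": "inch_along", "data": {"moves": [{"jaw": 0.3,"x": 0.025,"y": -0.01,"turn": 0.0064},{"jaw": 0.3,"x": 0.075,"y": -0.0313,"turn": 0.0127},{"jaw": 0.3,"x": 0.125,"y": -0.0525,"turn": 0.0223},{"jaw": 0.3,"x": 0.1813,"y": -0.0763,"turn": 0.0318},{"jaw": 0.3,"x": 0.2375,"y": -0.1,"turn": 0.0414},{"jaw": 0.3,"x": 0.2875,"y": -0.12,"turn": 0.0509},{"jaw": 0.3,"x": 0.3363,"y": -0.1413,"turn": 0.0605},{"jaw": 0.3,"x": 0.3363,"y": -0.1413,"turn": 0.0605}]}}

```text
clock: 26.72
position: [0.5288, 0.0029, 0.2851]
eef_rot: [-3.139, 0.001, 0.853]
wrist_force: [-0.1, -0.6, -2.8]
opening: 0.538
gripper_force: 41.9
```

```bash
python3 go.py .5797 .298 .285 .644
```

```text
26.73 q1,q6 [-0.12  0.6 ] dx 0.2557 dy -0.1559 dz 0.0001 turn 0.209
```

Converted, 0.256 m / 0.8 = 0.32, 0.245 m / 0.8 = 0.3063, 0.21 rad / 3.1416 = 0.0668.

Request:
{"op": "inch_along", "data": {"moves": [{"jaw": 0.3,"x": 0.025,"y": -0.015,"turn": 0.0064},{"jaw": 0.3,"x": 0.075,"y": -0.0463,"turn": 0.0159},{"jaw": 0.3,"x": 0.125,"y": -0.0763,"turn": 0.0255},{"jaw": 0.3,"x": 0.175,"y": -0.1063,"turn": 0.035},{"jaw": 0.3,"x": 0.225,"y": -0.1375,"turn": 0.0477},{"jaw": 0.3,"x": 0.275,"y": -0.1675,"turn": 0.0573},{"jaw": 0.3,"x": 0.3063,"y": -0.1875,"turn": 0.0637},{"jaw": 0.3,"x": 0.32,"y": -0.195,"turn": 0.0668},{"jaw": 0.3,"x": 0.32,"y": -0.195,"turn": 0.0668}]}}

```text
clock: 27.85
position: [0.5812, 0.2953, 0.2857]
eef_rot: [-3.141, 0.002, 0.64]
wrist_force: [-0.1, 0.1, -2.1]
opening: 0.534
gripper_force: 41.9
```

```bash
python3 go.py .5797 .298 .0979 .644
```

```text
27.85 q1,q6 [0.37 1.3 ] dx 0.0004 dy -0.0030 dz 0.1878 turn -0.004
```

Converted, 0.187 m / 0.8 = 0.2338, 0.186 m / 0.8 = 0.2325.

Request:
{"op": "inch_along", "data": {"moves": [{"jaw": 0.3,"y": -0.0013,"z": 0.0625},{"jaw": 0.3,"y": -0.0013,"z": 0.125},{"jaw": 0.3,"y": -0.0013,"z": 0.175},{"jaw": 0.3,"y": -0.0013,"z": 0.2125},{"jaw": 0.3,"y": -0.0013,"z": 0.225},{"jaw": 0.3,"y": -0.0013,"z": 0.23},{"jaw": 0.3,"y": -0.0013,"z": 0.2325},{"jaw": 0.3,"y": -0.0013,"z": 0.2338},{"jaw": 0.3,"y": -0.0013,"z": 0.2338}]}}

```text
clock: 28.98
position: [0.5807, 0.2967, 0.1003]
eef_rot: [3.141, -0.001, 0.64]
wrist_force: [-0.7, -0.5, -2.6]
opening: 0.532
gripper_force: 41.9
```

```bash
python3 go.py .5797 .298 .0979 .644
```

```text
28.98 q1,q6 [0.37 1.3 ] dx -0.0000 dy -0.0017 dz 0.0024 turn -0.004
```

Converted, -0.19 m / 0.8 = -0.2375, -0.15 m / 0.8 = -0.1875.

Request:
{"op": "inch_along", "data": {"moves": [{"jaw": 0.3,"z": 0.0025},{"jaw": 0.3,"z": 0.0025},{"jaw": 1,"z": 0.0025},{"jaw": 1,"z": 0.0025},{"jaw": 1,"z": 0.0025},{"jaw": 1,"z": 0.0025},{"jaw": 1,"z": -0.0625},{"jaw": 1,"z": -0.125},{"jaw": 1,"z": -0.1875},{"jaw": 1,"z": -0.2375}]}}

```text
clock: 30.22
position: [0.5805, 0.2966, 0.2921]
eef_rot: [3.141, -0.001, 0.64]
wrist_force: [0.4, 0.1, -0.7]
opening: 1.0
gripper_force: 0.0
```

```bash
python3 go.py .53 -.25 .3 .85
```

```text
30.23 q1,q6 [0.37 1.3 ] dx -0.3669 dy 0.4083 dz -0.0079 turn -0.210
```

Moving the arm aside to get a clear view.

Converted, 0.41 m / 0.8 = 0.5125, -0.37 m / 0.8 = -0.4625, -0.2 rad / 3.1416 = -0.0637.

Request:
{"op": "inch_along", "data": {"moves": [{"jaw": 1,"x": -0.4625,"y": 0.5125,"turn": -0.0637},{"jaw": 1,"x": -0.4625,"y": 0.5125,"turn": -0.0637},{"jaw": 1,"x": -0.4625,"y": 0.5125,"turn": -0.0637},{"jaw": 1,"x": -0.4625,"y": 0.5125,"turn": -0.0637},{"jaw": 1,"x": -0.4625,"y": 0.5125,"turn": -0.0637},{"jaw": 1,"x": -0.4625,"y": 0.5125,"turn": -0.0637},{"jaw": 1,"x": -0.4625,"y": 0.5125,"turn": -0.0637},{"jaw": 1,"x": -0.4625,"y": 0.5125,"turn": -0.0637},{"jaw": 1,"x": -0.4625,"y": 0.5125,"turn": -0.0637},{"jaw": 1,"x": -0.4625,"y": 0.5125,"turn": -0.0637}]}}

```text
clock: 31.48
position: [0.5278, -0.2564, 0.2894]
eef_rot: [-3.142, 0.0, 0.836]
wrist_force: [-0.2, 0.9, -0.5]
opening: 1.001
gripper_force: 0.0
```

Run:
```python
from h import *
im=eyes.grab_frame('side');t=eyes.grab_frame("top")
cv2.imwrite('pics/b5.png',np.hstack([cv2.resize(im[120:370,140:390],(400,400)),cv2.resize(t[100:350,150:400],(400,400))]))
for n in("jar","tub","bottle"):
 for c in P:
  for d in spotter.trace(n,c)[:3]:
    s=fit(n,{c:np.asarray(d["pixels"],float)},.004,yaws=(.6,));print(n,c,np.round(s.x,3),round(s.fun,3))
```

```text
jar side [0.479 0.115 0.026] 0.117
jar top [0.48  0.116 0.276] 0.275
tub side [ 0.574 -0.071  1.343] 0.67
tub side [ 0.618 -0.113  0.464] 0.091
tub top [ 0.618 -0.111  0.259] 0.128
tub top [0.709 0.089 0.287] 0.514
bottle side [0.58  0.299 0.387] 0.084
bottle side [ 0.306  0.163 -0.246] 0.086
bottle top [0.58  0.297 0.617] 0.077
```

View pics/b5.png

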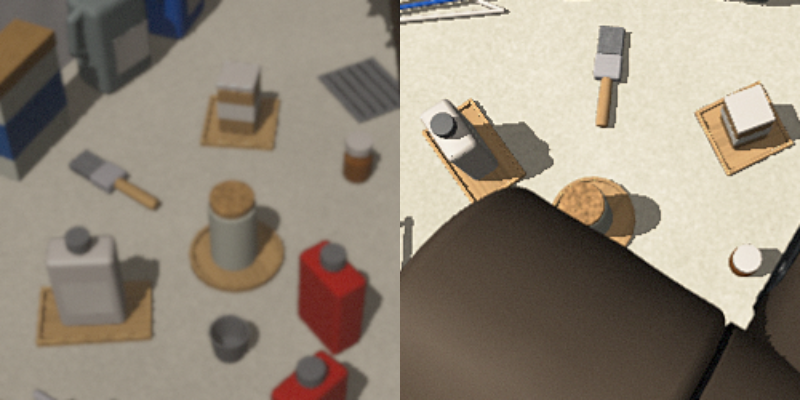

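All three products stand upright on their own trays: the bottle lengthways at (85,290), the jar at (235,240) and the tub at (240,110) in the side half. The fits put each within about 3 mm of its tray's centre, so I hand the job in.

```bash
python3 -c "
from cell import r
print(r.close_job())"
```

```text
the job is handed in; nothing more can be done
None
```

I moved the jar, tub and bottle to their own trays and handed the job in at about 32 s; each stands upright within about 3 mm of its tray's centre by my camera fits, the cup, brush and amber jar were not touched, and the judge returned no verdict.

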